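# Find the rocking corner of a turntable and press its shim flat

## Robot

A 6-joint arm with a two-finger parallel gripper is mounted at the origin on the work surface. World frame = base frame: x ahead of the robot, y to its left, z up, the work surface at z = 0. Lengths are in m, angles in rad, forces in N, time in s.
With the tool pointing down it reaches from about 0.4 to 0.825 m from the base axis. Payload 7 kg.
Tool frame: the origin (TCP) lies at the very end of the fingers, on their centre line; the grasp point (between the pads) lies 19 mm behind it (grip_depth is the distance from the TCP to the grasp point, in m); z points along the fingers, y is the direction in which the jaws open and shut (so a half turn about z gives the same grasp; the last joint's range is limited). The gripper opens to 88 mm and grips with 3 to 60 N. Pads are 19 mm wide; open, the fingers measure 130 mm over their backs; the gripper's body (78 mm by 193 mm) begins 47 mm behind the grasp point.
Start: joints at [-0.925, 0.359, 0.012, 0, -1.224, -0.288], TCP at [0.236, -0.632, 0.227] pointing down, gripper open.
Joint ranges: [-3.07, 3.07], [-1.43, 2.12], [-1.02, 1.25], [-3.03, 1.67], [-3.05, -0], [-3.03, 3.03]. Speed limits (rad/s): [2.39, 2.39, 3.01, 3.14, 3.14, 3.14].

## Interface

Orientations are given as [roll, pitch, yaw] about the fixed x, y, z axes, in that order (R = Rz(yaw) Ry(pitch) Rx(roll)).
In Python, from station import get_state, grab_frame, get_calibration, job_done, grip_depth gives the robot as it stands. The module is installed in compiled form; this text tells all that it offers.
- The arm moves only by the shell command python3 -m crank 'ROWS' [FORCE]. ROWS is JSON, a list of rows, each an object with "turn": the turn, a rotation vector about the tool's x, y, z each as a share of 2 pi rad, from -1 to 1, a list of three; "slide": the shift along the tool's x, y, z each as a share of 0.5 m, from -1 to 1, a list of three; "fingers": the opening, from -1 (shut) to 1 (fully open). A call has 1 to 5 rows; each row is the pose to reach, as a shift and turn from the pose commanded when the call began, along the tool's axes at that moment, turning the shorter way round; what a row does not reach only later rows make up. A row lasts 1/12 s, in which the tool goes at most 41.7 mm and 7.16 degrees, less where a joint would pass 70% of its speed; a pose out of reach is approached as far as the arm can. A call with a number of a shift or a turn outside -1 to 1 is refused whole. A call with a gripper value outside its range is refused whole. The fingers move at their own pace and stop on an object; FORCE is the grip in N (left out, the last holds). Time passes only in rows, so rows that repeat a pose let the fingers close. It gives the time, the measured TCP pose, the force and the opening at its end, in the units of the state.
- get_state(): the state, without advancing time (a new reading comes with each control period).
- grab_frame(name): name is "scene" or "top" or "wrist"; returns the picture (400x640x3 uint8, red, green, blue); there is no depth.
- get_calibration(name): a dict with "K" (3x3 intrinsics, pixels), "dist" ([k1, k2, p1, p2, k3] as OpenCV has them; the pictures are not rectified), "pose" (4x4, takes a point from camera to world coordinates). Camera axes: x right, y up, looking along -z (the intrinsics and any distortion apply to the point x, -y, -z); pixel columns grow to the right and rows downward; lengths in m; the calibration is good to about 2 mm. A picture is of the moment at which its call begins: read the wrist's pose just before it. get_calibration takes no time and is no camera call; for the wrist camera it gives the pose at the moment of the call.
- job_done(): hands the job in, once; it reports no verdict.
The state is a dict: "t": time; "q": joint angles; "qd": joint speeds; "joint_efforts": joint torques, N m; "eef_pos": TCP position; "ee_rot": TCP orientation; "force": force on the tool from outside, world axes, zero at the start; "moment": the same for the moment, N m; "width": finger opening in m.
Only numpy, scipy, OpenCV 4.12 (cv2) and the standard library are available. Lean on these libraries where they do the work, as an engineer would, in place of code of your own. Each camera call takes 0.05 s, during which the arm holds its last target.

## Task

The pottery turntable rocks on one of its four corners. Press down on its corner lugs, one after another, with a fingertip until you find the one that gives under the push, then press down flat the shim tongue hinged at the far edge of that lug (the edge away from the robot). Pick nothing up, leave the other three tongues standing up, and do not shift the turntable, the cup on it or anything lying around.

Things in the scene. Friction and masses are not known exactly. Their poses are not given: they have to be found in the camera images.
- turntable: grey cast pottery turntable, loose, about 1.2 kg: 12 mm plate, 200 x 120 mm, with four corner lugs 56 x 64 mm sticking out left and right; on it a short column and a wheel head 120 mm across, its top 44 mm above the origin. Origin: centre of the plate's underside; x away from the robot, y to its left (yaw within 0.2 rad). Rests on four alike rubber-capped feet, one under each lug; one is springy
- board: fixed plywood levelling board 360 x 300 x 12 mm under the turntable, origin at the centre of its underside, same axes as the turntable; carries the four feet and the four shims
- lug_front_left (a point): point on top of the turntable's front left lug (front: nearer the robot; left: the robot's left), straight above its foot: the place to press. The flat lug top is 49 mm above the table and reaches from this point 20 mm towards -x, 36 mm towards +x and 22 mm outwards in y
- tongue_front_left (a point): place to press the front left shim tongue: on its top when flat, 27.5 mm above the table, fixed to the board, 75 mm towards +x from the lug point. Steel tongue 28 mm wide (y), 5 mm thick, hinged just beyond the lug's +x edge on a pin 34 mm towards -x of here and 25 mm above the table, reaching 50 mm from the pin in +x; starts tilted up, free end about 20 mm above flat
- lug_front_right (a point): point on top of the turntable's front right lug (front: nearer the robot; left: the robot's left), straight above its foot: the place to press. The flat lug top is 49 mm above the table and reaches from this point 20 mm towards -x, 36 mm towards +x and 22 mm outwards in y
- tongue_front_right (a point): place to press the front right shim tongue: on its top when flat, 27.5 mm above the table, fixed to the board, 75 mm towards +x from the lug point. Steel tongue 28 mm wide (y), 5 mm thick, hinged just beyond the lug's +x edge on a pin 34 mm towards -x of here and 25 mm above the table, reaching 50 mm from the pin in +x; starts tilted up, free end about 20 mm above flat
- lug_rear_left (a point): point on top of the turntable's rear left lug (front: nearer the robot; left: the robot's left), straight above its foot: the place to press. The flat lug top is 49 mm above the table and reaches from this point 20 mm towards -x, 36 mm towards +x and 22 mm outwards in y
- tongue_rear_left (a point): place to press the rear left shim tongue: on its top when flat, 27.5 mm above the table, fixed to the board, 75 mm towards +x from the lug point. Steel tongue 28 mm wide (y), 5 mm thick, hinged just beyond the lug's +x edge on a pin 34 mm towards -x of here and 25 mm above the table, reaching 50 mm from the pin in +x; starts tilted up, free end about 20 mm above flat
- lug_rear_right (a point): point on top of the turntable's rear right lug (front: nearer the robot; left: the robot's left), straight above its foot: the place to press. The flat lug top is 49 mm above the table and reaches from this point 20 mm towards -x, 36 mm towards +x and 22 mm outwards in y
- tongue_rear_right (a point): place to press the rear right shim tongue: on its top when flat, 27.5 mm above the table, fixed to the board, 75 mm towards +x from the lug point. Steel tongue 28 mm wide (y), 5 mm thick, hinged just beyond the lug's +x edge on a pin 34 mm towards -x of here and 25 mm above the table, reaching 50 mm from the pin in +x; starts tilted up, free end about 20 mm above flat
- loose_foot (a joint): how far the springy foot is pressed down: 0 = up, 0.0055 m = at its stop. Its corner is not told; the feet look alike. Pressed above it, the lug starts to give at 4 to 5 N and is at the stop at about 7 N; released, it comes back level. The other three feet are solid
- loose_shim (a joint): angle of the shim tongue at the springy foot's corner: 0 = flat, starts 0.38 to 0.46 rad up. Like every tongue, it takes about 5 to 7 N to push down, stays where it is left and stops dead when flat; its nose then backs up the lug against about 20 N
- shim_1 (a joint): angle of the shim tongue at one of the three solid corners (which one is not told): 0 = flat, starts 0.38 to 0.46 rad up; to be left up
- shim_2 (a joint): angle of the shim tongue at one of the three solid corners (which one is not told): 0 = flat, starts 0.38 to 0.46 rad up; to be left up
- shim_3 (a joint): angle of the shim tongue at one of the three solid corners (which one is not told): 0 = flat, starts 0.38 to 0.46 rad up; to be left up
- cup: small dark unfired clay cup standing on the wheel head, 54 mm across, 50 mm high, origin at the centre of its underside; leave it alone
- glaze_jar: small jar 36 mm across, 45 mm high, on the board in front of the turntable; origin at its underside; leave it alone
- wood_rib: flat wooden rib 45 x 70 x 8 mm on the board behind the turntable, between the two rear tongues; origin at its underside; leave it alone
- brush: brush 190 mm long lying on the table left of the board; origin at its underside; leave it alone
- water_bowl: white bowl 120 mm across, 55 mm high, left of the board; origin at its underside; leave it alone
- mug: mug 72 mm across, 85 mm high, right of the board; origin at its underside; leave it alone
- loop_tool: trimming tool 160 mm long lying right of the board; origin at its underside; leave it alone

How it is judged:
By the outcome, as a careful person would: the job done as asked, in the order asked, and still so for the second after the job is handed in, with the robot touching nothing.
It also fails if it takes over 51 s, if anything falls off the work surface, if the arm or the gripper's body presses on something with over 40 N, if the wrist force passes 120 N, or if a joint passes its speed limit or range.

## Working session

There is one attempt and no reset: what is moved stays moved. The work goes in short steps, Python scripts to look and compute and a shell command to move; the robot and the scene stay as the last step left them, time stands still between calls to the robot, and variables do not carry over. Pictures are saved under pics/ and viewed, and the job is handed in when it is done.

```bash
mkdir -p pics
python3 - <<'E'
from station import *
import cv2
s=get_state(); print(s)
for n in ("scene","top","wrist"):
    f=grab_frame(n); cv2.imwrite(f"pics/{n}0.png",f[:,:,::-1]); c=get_calibration(n); print(n,c)
print(grip_depth)
E
```

```text
{'t': 0.0, 'q': array([-9.24911364e-01,  3.59364195e-01,  1.10513764e-02, -3.47401529e-04,
       -1.22409044e+00, -2.88090410e-01]), 'qd': array([-0.00081806,  0.00018281,  0.00162562,  0.00113257,  0.0003902 ,
       -0.00012594]), 'joint_efforts': array([ 5.94085723e-04, -5.82719815e+01,  2.93070334e+01,  6.99805006e+00,
        6.90027126e-03, -1.55395710e-04]), 'eef_pos': array([ 0.23618605, -0.63180521,  0.2256346 ]), 'ee_rot': array([ 3.13995915e+00, -1.43487940e-04, -2.78391629e+00]), 'force': array([0.16616362, 0.08221461, 0.83426604]), 'moment': array([0.00043916, 0.04791457, 0.01272408]), 'width': 0.08756396658238443}
scene {'K': array([[505.53864218,   0.        , 327.27643227],
       [  0.        , 505.53864218, 201.65381963],
       [  0.        ,   0.        ,   1.        ]]), 'dist': array([0.00158869, 0.        , 0.        , 0.        , 0.        ]), 'pose': array([[-0.81926288, -0.4892515 ,  0.29906741,  0.93622551],
       [ 0.57332865, -0.70811505,  0.41214965,  0.57096253],
       [ 0.0101293 ,  0.50912282,  0.86063428,  1.21051868],
       [ 0.        ,  0.    
[... 345 characters left out ...]
264],
       [-0.9994981 ,  0.0122726 , -0.02920512,  0.00642546],
       [-0.02845746,  0.05722005,  0.99795593,  1.1303497 ],
       [ 0.        ,  0.        ,  0.        ,  1.        ]])}
wrist {'K': array([[345.04039132,   0.        , 319.68656165],
       [  0.        , 345.04039132, 199.86575089],
       [  0.        ,   0.        ,   1.        ]]), 'dist': array([-0.01182487,  0.        ,  0.        ,  0.        ,  0.        ]), 'pose': array([[-0.35077572, -0.90103443, -0.25513398,  0.167995  ],
       [ 0.93645893, -0.3372059 , -0.09662741, -0.65859672],
       [ 0.00103194, -0.27281704,  0.96206538,  0.38348315],
       [ 0.        ,  0.        ,  0.        ,  1.        ]])}
0.0188
```

View pics/scene0.png

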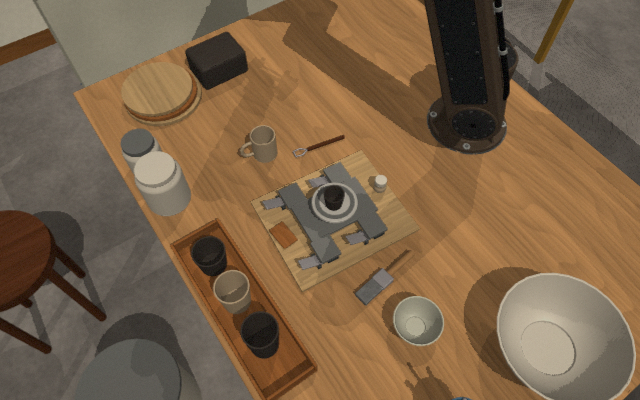

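View pics/top0.png

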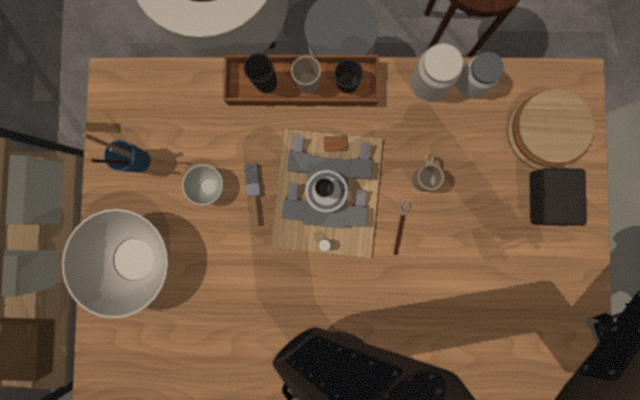

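```bash
python3 -c "
import cv2
f=cv2.imread('pics/top0.png')[90:310,200:460]
cv2.imwrite('pics/topz.png',cv2.resize(f,None,fx=2.7,fy=2.7,interpolation=cv2.INTER_CUBIC))"
```

```text
(no output)
```

View pics/topz.png

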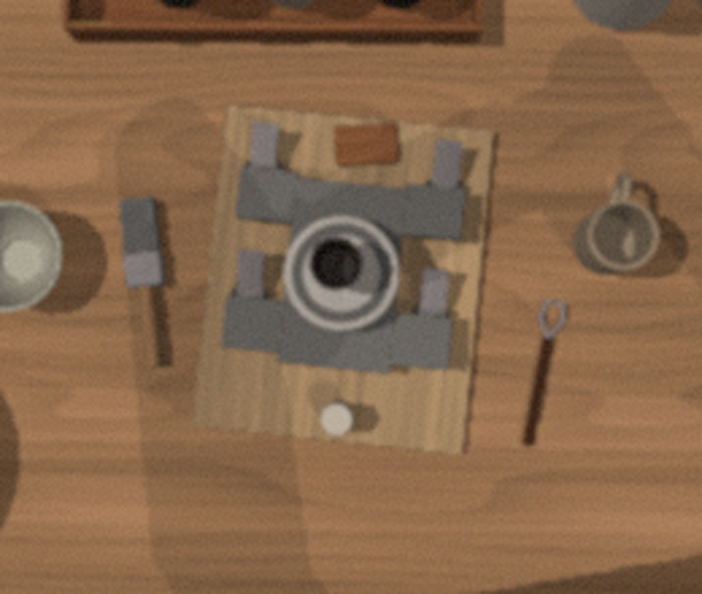

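The top view shows the board with a front bar, a rear bar, four upright tongues, and the cup on the wheel. In the zoom the board corners are about (230,107), (495,130), (465,453) and (195,425). I'll zoom the scene view as well, then fit the pose.

```bash
python3 -c "
import cv2
f=cv2.imread('pics/scene0.png')[140:300,240:430]
cv2.imwrite('pics/scz.png',cv2.resize(f,None,fx=3.6,fy=3.6,interpolation=cv2.INTER_CUBIC))"
```

```text
(no output)
```

View pics/scz.png

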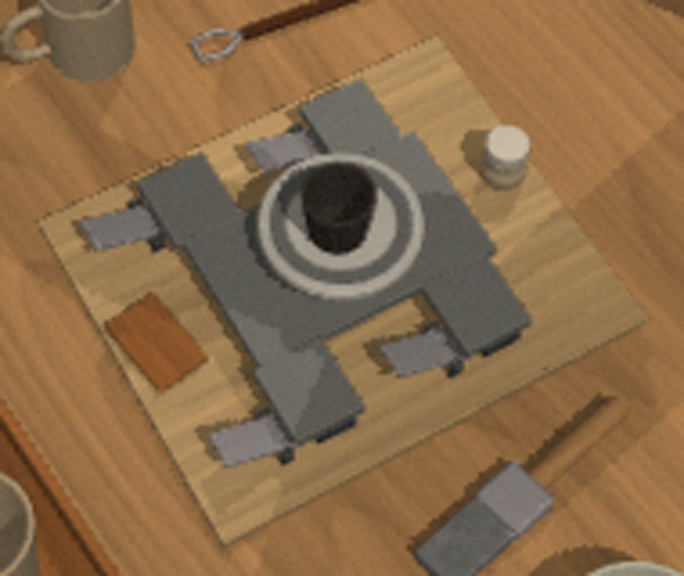

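```bash
cat > h.py <<'E'
import numpy as np, cv2
from station import *
def proj(cal,P):
    T=np.linalg.inv(cal["pose"]); p=(T[:3,:3]@np.atleast_2d(P).T).T+T[:3,3]
    p=p*[1,-1,-1]
    return cv2.projectPoints(p,np.zeros(3),np.zeros(3),cal["K"],cal["dist"])[0].reshape(-1,2)
def w(pose,L,z):
    x,y,a=pose; c,s=np.cos(a),np.sin(a); L=np.atleast_2d(L)
    return np.c_[x+c*L[:,0]-s*L[:,1], y+s*L[:,0]+c*L[:,1], np.full(len(L),z)]
E
cat > fit.py <<'E'
from h import *
from scipy.optimize import least_squares
B=[[-.18,.15],[-.18,-.15],[.18,-.15],[.18,.15]]  # fl fr rr rl
Lg=[[-.1,.124],[-.044,.124],[.044,.124],[.1,.124],[-.1,-.124],[-.044,-.124],[.044,-.124],[.1,-.124]]
bt=[[195,425],[465,453],[495,130],[230,107]]
bs=[[648,320],[437,37],[38,220],[225,545]]
lt=[[223,346],[231,293],[237,217],[243,167],[449,367],[452,318],[461,237],[464,186]]
ls=[[528,322],[460,350],[363,410],[293,443],[360,82],[300,110],[203,155],[138,185]]
ft=lambda p:(np.array(p)+.5)/2.7-.5+[200,90]
fs=lambda p:(np.array(p)+.5)/3.6-.5+[240,140]
ct,cs=get_calibration("top"),get_calibration("scene")
def run(name,L,z,pt,ps):
    for which in ("top","scene","both"):
        def r(p):
            W=w(p,L,z);o=[]
            if which!="scene":o.append((proj(ct,W)-ft(pt)).ravel())
            if which!="top":o.append((proj(cs,W)-fs(ps)).ravel())
            return np.concatenate(o)
        s=least_squares(r,[.5,0,0]); print(name,which,s.x.round(4),"rms px",np.sqrt(np.mean(s.fun**2)).round(2))
    print(s.fun.reshape(-1,2).round(1).tolist())
    return s.x
b=run("board",B,.012,bt,bs); l=run("tt",Lg,.049,lt,ls)
E
python3 fit.py
```

```text
board top [ 0.5271  0.0355 -0.0856] rms px 0.44
board scene [ 0.5282  0.0404 -0.0919] rms px 0.39
board both [ 0.5275  0.038  -0.0886] rms px 0.75
[[-1.3, 0.1], [-0.7, 0.4], [-0.3, -0.1], [-1.1, -1.0], [0.1, -1.3], [-0.3, -1.3], [-0.5, -0.2], [-0.6, -0.5]]
tt top [ 0.5366  0.036  -0.0834] rms px 1.18
tt scene [ 0.5381  0.0394 -0.0979] rms px 1.34
tt both [ 0.5373  0.0376 -0.0911] rms px 1.37
[[-1.8, 0.1], [-2.7, 0.4], [-1.5, -1.5], [-1.6, -1.9], [0.1, 1.4], [0.9, 0.1], [0.6, -0.2], [1.4, -0.5], [1.8, -0.7], [2.4, 1.0], [-0.2, -0.2], [-0.2, 0.7], [-0.1, -2.3], [-0.8, -2.0], [-1.9, -1.5], [-2.1, -1.3]]
```

```bash
cat >> fit.py <<'E'
def r(q):
    p,(hw,a,b)=q[:3],q[3:]
    L=[[sx,sy*hw] for sy in(1,-1) for sx in (a,a+.056,b,b+.056)]
    W=w(p,L,.049); return np.concatenate([(proj(ct,W)-ft(lt)).ravel(),(proj(cs,W)-fs(ls)).ravel(),[ (a+b+.056)*1e3]])
s=least_squares(r,[.53,.03,-.09,.12,-.1,.044]); print(s.x.round(4),np.sqrt(np.mean(s.fun**2)));print(s.fun[:-1].reshape(-1,2).round(1).tolist())
E
python3 fit.py|tail -2
```

```text
[ 0.5374  0.0379 -0.0901  0.12   -0.0976  0.0416] 0.7335415276478123
[[-0.5, -0.6], [-1.3, -0.3], [-0.4, -0.5], [-0.5, -1.0], [-1.3, 0.3], [-0.5, -1.0], [-1.0, 0.4], [-0.2, 0.1], [0.2, -1.4], [0.8, 0.3], [-0.1, -1.8], [-0.0, -0.9], [-0.1, -0.9], [-0.8, -0.5], [-0.4, -0.6], [-0.7, -0.4]]
```

```bash
cat >> h.py <<'E'
from scipy.spatial.transform import Rotation as Ro
POSE=[.5374,.0379,-.0895]
PT={a+b:np.array([{'f':-.078,'r':.062}[a],{'l':.098,'r':-.098}[b]]) for a in 'fr' for b in 'lr'}
PT.update({'t'+k:v+[.075,0] for k,v in list(PT.items())})
def plan(name,z,yaw=-np.pi/2-.0895,d=(0,0)):
    s=get_state(); W=w(POSE,PT[name]+np.array(d),z)[0]; R=Ro.from_euler('xyz',s['ee_rot'])
    sl=R.inv().apply(W-s['eef_pos'])/.5
    tu=(R.inv()*Ro.from_euler('xyz',[np.pi,0,yaw])).as_rotvec()/(2*np.pi)
    print(name,W.round(4),'now',s['eef_pos'].round(4),s['ee_rot'].round(4),'t',s['t'],'w',round(s['width'],4),'f',s['force'].round(2),'slide',sl.round(4),'mm',(sl*500).round(1),'turn',tu.round(4))
E
python3 - <<'E'
from h import *
for k in PT: print(k,w(POSE,PT[k],0)[0].round(4))
plan('fr',.15)
E
```

```text
fl [0.4685 0.1425 0.    ]
fr [ 0.451  -0.0527  0.    ]
rl [0.6079 0.13   0.    ]
rr [ 0.5904 -0.0652  0.    ]
tfl [0.5432 0.1358 0.    ]
tfr [ 0.5257 -0.0594  0.    ]
trl [0.6826 0.1233 0.    ]
trr [ 0.6651 -0.072   0.    ]
fr [ 0.451  -0.0527  0.15  ] now [ 0.2362 -0.6319  0.2259] [ 3.1404e+00 -1.0000e-04 -2.7839e+00] t 0.15 w 0.0877 f [-0.21 -0.01  0.67] slide [-0.8078  0.9346  0.1528] mm [-403.9  467.3   76.4] turn [ 2.000e-04  1.000e-04 -1.788e-01]
```

```bash
python3 -m crank '[{"turn":[0,0,-0.06],"slide":[-0.27,0.312,0.0],"fingers":-1},{"turn":[0,0,-0.09],"slide":[-0.27,0.312,0.0],"fingers":-1},{"turn":[0,0,-0.09],"slide":[-0.27,0.312,0.0],"fingers":-1},{"turn":[0,0,-0.09],"slide":[-0.27,0.312,0.0],"fingers":-1},{"turn":[0,0,-0.09],"slide":[-0.27,0.312,0.0],"fingers":-1}]' 10; python3 -c "
from h import *
plan('fr',.15)"
```

```text
t: 0.57
eef_pos: [0.3082, -0.4369, 0.2262]
ee_rot: [3.141, 0.0, -2.212]
force: [1.6, 0.3, -0.5]
width: 0.0597
fr [ 0.451  -0.0527  0.15  ] now [ 0.3082 -0.4369  0.2262] [ 3.1411e+00  1.0000e-04 -2.2118e+00] t 0.5667 w 0.0597 f [ 1.55  0.31 -0.45] slide [-0.7865  0.2305  0.1526] mm [-393.3  115.3   76.3] turn [ 0.0001  0.     -0.0878]
```

```bash
python3 -m crank '[{"turn":[0,0,-0.0878],"slide":[-0.39,0.115,0.0],"fingers":-1},{"turn":[0,0,-0.0878],"slide":[-0.39,0.115,0.0],"fingers":-1},{"turn":[0,0,-0.0878],"slide":[-0.39,0.115,0.0],"fingers":-1},{"turn":[0,0,-0.0878],"slide":[-0.39,0.115,0.0],"fingers":-1},{"turn":[0,0,-0.0878],"slide":[-0.39,0.115,0.0],"fingers":-1}]'; python3 -c "
from h import *
plan('fr',.15)"
```

```text
t: 0.98
eef_pos: [0.3801, -0.2465, 0.2267]
ee_rot: [-3.141, 0.0, -1.659]
force: [0.9, -0.4, -0.7]
width: 0.0267
fr [ 0.451  -0.0527  0.15  ] now [ 0.3801 -0.2465  0.2267] [-3.1410e+00  2.0000e-04 -1.6593e+00] t 0.9833 w 0.0267 f [ 0.93 -0.44 -0.68] slide [-0.3984 -0.1068  0.1536] mm [-199.2  -53.4   76.8] turn [-0.0001  0.      0.0002]
```

```bash
python3 -m crank '[{"turn":[0,0,0],"slide":[-0.3984,-0.1068,0.07],"fingers":-1},{"turn":[0,0,0],"slide":[-0.3984,-0.1068,0.07],"fingers":-1},{"turn":[0,0,0],"slide":[-0.3984,-0.1068,0.07],"fingers":-1},{"turn":[0,0,0],"slide":[-0.3984,-0.1068,0.07],"fingers":-1},{"turn":[0,0,0],"slide":[-0.3984,-0.1068,0.07],"fingers":-1}]'; python3 -m crank '[{"turn":[0,0,0],"slide":[0,0,0],"fingers":-1},{"turn":[0,0,0],"slide":[0,0,0],"fingers":-1}]'; python3 -c "
from h import *
c=get_calibration('wrist')
f=grab_frame('wrist')[:,:,::-1].copy(); cv2.imwrite('pics/w1.png',f)
for k in PT:
  for p in proj(c,w(POSE,PT[k],.0275 if k[0]=='t' else .049)):
    print(k,p.round(1))
plan('fr',.15)"
```

```text
t: 1.4
eef_pos: [0.452, -0.0541, 0.1917]
ee_rot: [-3.141, 0.0, -1.666]
force: [0.6, -0.8, -0.6]
width: 0.0007
t: 1.57
eef_pos: [0.4521, -0.0543, 0.1912]
ee_rot: [3.14, -0.0, -1.662]
force: [0.9, 0.0, -1.2]
width: 0.0008
fl [321.6 370.5]
fr [321.6 190. ]
rl [188.9 370.4]
rr [165.7 190.2]
tfl [254.1 356.2]
tfr [243.1 184.6]
trl [129.  355.8]
trr [ 97.6 184.9]
fr [ 0.451  -0.0527  0.15  ] now [ 0.4517 -0.0555  0.1914] [ 3.1406e+00 -4.0000e-04 -1.6642e+00] t 1.6167 w 0.0007 f [-0.3  -0.13  0.25] slide [-0.0053  0.0019  0.0827] mm [-2.7  1.  41.4] turn [ 0.0002 -0.0001 -0.0006]
```

View pics/w1.png

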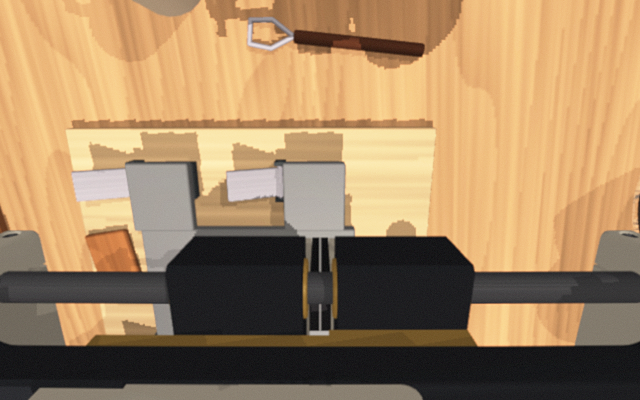

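```bash
python3 -c "
from h import *
c=get_calibration('wrist')
print('tcp',proj(c,get_state()['eef_pos']))
for n in('fr','rr'):
  for d in ([-.02,-.022],[.036,-.022],[-.02,.042],[.036,.042]): print(n,d,proj(c,w(POSE,PT[n]+d,.049)).round(1))
f=cv2.imread('pics/w1.png')[110:350,50:490]
cv2.imwrite('pics/w1z.png',cv2.resize(f,None,fx=1.8,fy=1.8))"
```

```text
tcp [[320.77071419 256.89722704]]
fr [-0.02, -0.022] [[344.1 166.9]]
fr [0.036, -0.022] [[280.4 167.1]]
fr [-0.02, 0.042] [[343.  234.9]]
fr [0.036, 0.042] [[282.8 235.1]]
rr [-0.02, -0.022] [[185.3 167.5]]
rr [0.036, -0.022] [[122.2 167.8]]
rr [-0.02, 0.042] [[192.7 235.3]]
rr [0.036, 0.042] [[133.1 235.4]]
```

View pics/w1z.png

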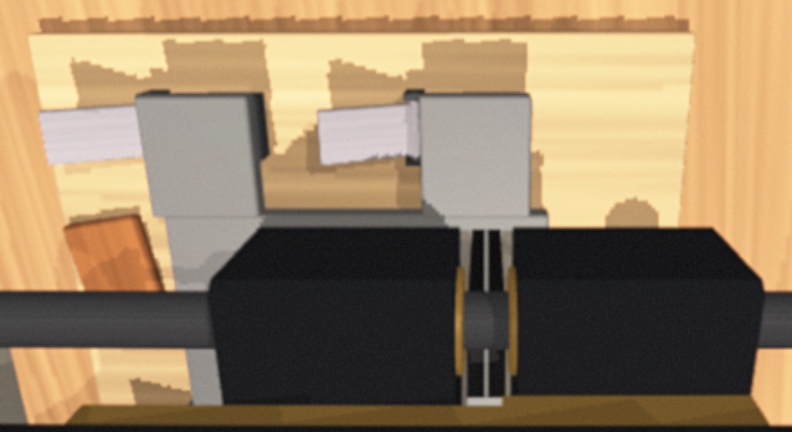

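```bash
sed -i 's/POSE=.*/POSE=[.536,.0355,-.0895]/' h.py; python3 -c "
from h import *
plan('fr',.06)"
```

```text
fr [ 0.4496 -0.0551  0.06  ] now [ 0.4517 -0.0555  0.1914] [ 3.1406e+00 -4.0000e-04 -1.6642e+00] t 1.6167 w 0.0007 f [-0.3  -0.13  0.25] slide [-0.0003  0.0041  0.2628] mm [ -0.2   2.1 131.4] turn [ 0.0002 -0.0001 -0.0006]
```

```bash
python3 -m crank '[{"turn":[0,0,0],"slide":[0,0.004,0.08],"fingers":-1},{"turn":[0,0,0],"slide":[0,0.004,0.16],"fingers":-1},{"turn":[0,0,0],"slide":[0,0.004,0.23],"fingers":-1},{"turn":[0,0,0],"slide":[0,0.004,0.26],"fingers":-1},{"turn":[0,0,0],"slide":[0,0.004,0.26],"fingers":-1}]'; python3 -m crank '[{"turn":[0,0,0],"slide":[0,0,0],"fingers":-1},{"turn":[0,0,0],"slide":[0,0,0],"fingers":-1}]';python3 -c "
from h import *
plan('fr',.049)"
```

```text
t: 2.03
eef_pos: [0.4468, -0.058, 0.0586]
ee_rot: [3.135, -0.002, -1.669]
force: [0.3, -0.6, -0.4]
width: 0.0006
t: 2.2
eef_pos: [0.4508, -0.0566, 0.063]
ee_rot: [-3.14, 0.0, -1.668]
force: [-1.1, -0.6, 0.1]
width: 0.0007
fr [ 0.4496 -0.0551  0.049 ] now [ 0.4508 -0.0566  0.063 ] [-3.1398e+00  4.0000e-04 -1.6676e+00] t 2.2 w 0.0007 f [-1.05 -0.61  0.12] slide [-0.0027  0.0028  0.0281] mm [-1.3  1.4 14. ] turn [-0.0003  0.0001 -0.0012]
```

```bash
python3 -m crank '[{"turn":[0,0,0],"slide":[0,0.0,0.01],"fingers":-1},{"turn":[0,0,0],"slide":[0,0.0,0.02],"fingers":-1},{"turn":[0,0,0],"slide":[0,0.0,0.024],"fingers":-1},{"turn":[0,0,0],"slide":[0,0.0,0.024],"fingers":-1}]'; python3 -m crank '[{"turn":[0,0,0],"slide":[0,0,0.002],"fingers":-1},{"turn":[0,0,0],"slide":[0,0,0.002],"fingers":-1}]';python3 -m crank '[{"turn":[0,0,0],"slide":[0,0,0.002],"fingers":-1},{"turn":[0,0,0],"slide":[0,0,0.002],"fingers":-1}]';python3 -m crank '[{"turn":[0,0,0],"slide":[0,0,0.002],"fingers":-1},{"turn":[0,0,0],"slide":[0,0,0.002],"fingers":-1}]'
```

```text
t: 2.53
eef_pos: [0.4497, -0.0561, 0.0496]
ee_rot: [3.142, 0.0, -1.667]
force: [0.8, 0.5, -0.0]
width: 0.0004
t: 2.7
eef_pos: [0.4499, -0.056, 0.0493]
ee_rot: [-3.141, -0.0, -1.666]
force: [-3.4, 0.0, 6.3]
width: 0.0005
t: 2.87
eef_pos: [0.45, -0.056, 0.0492]
ee_rot: [-3.141, -0.0, -1.666]
force: [-7.8, 1.1, 20.1]
width: 0.0005
t: 3.03
eef_pos: [0.45, -0.056, 0.0491]
ee_rot: [-3.141, -0.0, -1.665]
force: [-13.0, 3.8, 34.4]
width: 0.0005
```

Front right is solid: the force climbs about 14 N per mm and it doesn't give. I'm lifting off now and will press more gently on the others.

```bash
python3 -m crank '[{"turn":[0,0,0],"slide":[0,0,-0.006],"fingers":-1},{"turn":[0,0,0],"slide":[0,0,-0.03],"fingers":-1},{"turn":[0,0,0],"slide":[0,0,-0.09],"fingers":-1},{"turn":[0,0,0],"slide":[0,0,-0.15],"fingers":-1},{"turn":[0,0,0],"slide":[0,0,-0.17],"fingers":-1}]'; python3 -m crank '[{"turn":[0,0,0],"slide":[0,0,0],"fingers":-1},{"turn":[0,0,0],"slide":[0,0,0],"fingers":-1}]';python3 -c "
from h import *
c=get_calibration('wrist')
f=grab_frame('wrist')[:,:,::-1].copy(); cv2.imwrite('pics/w2.png',f)
f=grab_frame('top')[:,:,::-1].copy(); cv2.imwrite('pics/top2.png',f)
plan('rr',.13);plan('fl',.13)"
```

```text
t: 3.45
eef_pos: [0.4519, -0.0557, 0.1357]
ee_rot: [-3.136, 0.001, -1.665]
force: [1.3, -0.4, -0.3]
width: 0.0007
t: 3.62
eef_pos: [0.4502, -0.0558, 0.1323]
ee_rot: [-3.14, 0.001, -1.667]
force: [0.9, -0.5, -0.5]
width: 0.0
rr [ 0.589  -0.0676  0.13  ] now [ 0.4492 -0.0561  0.1309] [ 3.1404e+00 -2.0000e-04 -1.6667e+00] t 3.7167 w 0.0006 f [ 0.32  0.27 -0.07] slide [-0.0038 -0.2805  0.0015] mm [  -1.9 -140.2    0.8] turn [ 0.0002 -0.     -0.001 ]
fl [0.4671 0.1401 0.13  ] now [ 0.4492 -0.0561  0.1309] [ 3.1404e+00 -2.0000e-04 -1.6667e+00] t 3.7167 w 0.0006 f [ 0.32  0.27 -0.07] slide [-0.394   0.002   0.0018] mm [-197.     1.     0.9] turn [ 0.0002 -0.     -0.001 ]
```

View pics/w2.png

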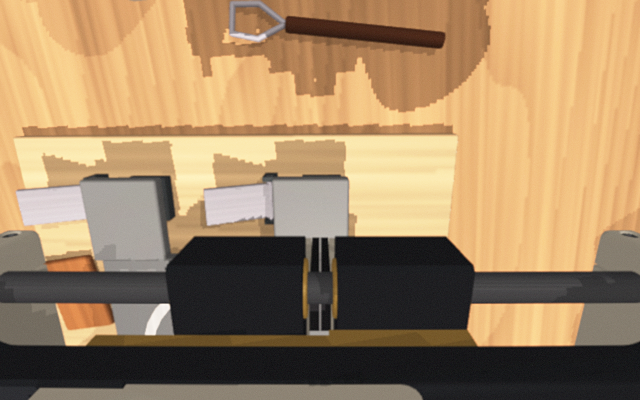

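```bash
python3 -m crank '[{"turn":[0,0,0],"slide":[-0.002,-0.08,0],"fingers":-1},{"turn":[0,0,0],"slide":[-0.004,-0.16,0.0],"fingers":-1},{"turn":[0,0,0],"slide":[-0.004,-0.24,0.02],"fingers":-1},{"turn":[0,0,-0.001],"slide":[-0.004,-0.28,0.08],"fingers":-1},{"turn":[0,0,-0.001],"slide":[-0.004,-0.28,0.13],"fingers":-1}]'; python3 -m crank '[{"turn":[0,0,0],"slide":[0,0,0],"fingers":-1},{"turn":[0,0,0],"slide":[0,0,0],"fingers":-1}]';python3 -c "
from h import *
plan('rr',.049)"
```

```text
t: 4.13
eef_pos: [0.5933, -0.0678, 0.0639]
ee_rot: [-3.141, -0.0, -1.66]
force: [0.4, -0.1, -1.0]
width: 0.0003
t: 4.3
eef_pos: [0.5873, -0.068, 0.0641]
ee_rot: [3.135, -0.002, -1.661]
force: [-0.5, -1.3, 1.2]
width: 0.0002
rr [ 0.589  -0.0676  0.049 ] now [ 0.5873 -0.068   0.0641] [ 3.1353e+00 -1.9000e-03 -1.6607e+00] t 4.3 w 0.0002 f [-0.53 -1.3   1.21] slide [-0.001  -0.0035  0.0302] mm [-0.5 -1.8 15.1] turn [ 0.001  -0.0003 -0.0001]
```

```bash
python3 -m crank '[{"turn":[0,0,0],"slide":[0,0,0.01],"fingers":-1},{"turn":[0,0,0],"slide":[0,0,0.02],"fingers":-1},{"turn":[0,0,0],"slide":[0,0.0,0.024],"fingers":-1},{"turn":[0,0,0],"slide":[0,0.0,0.024],"fingers":-1}]'; python3 -m crank '[{"turn":[0,0,0],"slide":[0,0,0.002],"fingers":-1},{"turn":[0,0,0],"slide":[0,0,0.002],"fingers":-1}]';python3 -m crank '[{"turn":[0,0,0],"slide":[0,0,0.002],"fingers":-1},{"turn":[0,0,0],"slide":[0,0,0.002],"fingers":-1}]'
```

```text
t: 4.63
eef_pos: [0.5893, -0.0673, 0.0554]
ee_rot: [-3.141, 0.0, -1.66]
force: [-0.1, -0.2, -0.3]
width: -0.0
t: 4.8
eef_pos: [0.5896, -0.0673, 0.0543]
ee_rot: [-3.141, 0.0, -1.66]
force: [0.3, 0.9, -0.9]
width: 0.0006
t: 4.97
eef_pos: [0.5895, -0.0674, 0.0529]
ee_rot: [-3.141, 0.0, -1.66]
force: [0.1, -0.3, 0.1]
width: -0.0
```

```bash
python3 -m crank '[{"turn":[0,0,0],"slide":[0,0,0.004],"fingers":-1},{"turn":[0,0,0],"slide":[0,0,0.006],"fingers":-1},{"turn":[0,0,0],"slide":[0,0,0.006],"fingers":-1}]';python3 -m crank '[{"turn":[0,0,0],"slide":[0,0,0.0015],"fingers":-1},{"turn":[0,0,0],"slide":[0,0,0.0015],"fingers":-1}]';python3 -m crank '[{"turn":[0,0,0],"slide":[0,0,0.0015],"fingers":-1},{"turn":[0,0,0],"slide":[0,0,0.0015],"fingers":-1}]'
```

```text
t: 5.22
eef_pos: [0.5893, -0.0675, 0.0495]
ee_rot: [3.141, -0.0, -1.66]
force: [0.8, 0.6, 0.4]
width: 0.0003
t: 5.38
eef_pos: [0.5894, -0.0675, 0.0493]
ee_rot: [3.141, -0.0, -1.66]
force: [-1.6, 0.3, 4.9]
width: 0.0004
t: 5.55
eef_pos: [0.5894, -0.0675, 0.0493]
ee_rot: [-3.141, -0.0, -1.66]
force: [-4.1, 1.0, 9.8]
width: 0.0003
```

Rear right is solid too: 9.8 N with no travel. Next is rear left.

```bash
python3 -m crank '[{"turn":[0,0,0],"slide":[0,0,-0.006],"fingers":-1},{"turn":[0,0,0],"slide":[0,0,-0.06],"fingers":-1},{"turn":[0,0,0],"slide":[0,0,-0.14],"fingers":-1},{"turn":[0,0,0],"slide":[0,0,-0.2],"fingers":-1},{"turn":[0,0,0],"slide":[0,0,-0.2],"fingers":-1}]'; python3 -c "
from h import *
plan('rl',.15)"
```

```text
t: 5.97
eef_pos: [0.5932, -0.0674, 0.1552]
ee_rot: [-3.131, 0.001, -1.659]
force: [1.3, 0.1, 0.8]
width: 0.0005
rl [0.6065 0.1276 0.15  ] now [ 0.5932 -0.0674  0.1552] [-3.1314e+00  1.1000e-03 -1.6591e+00] t 5.9667 w 0.0005 f [1.32 0.05 0.8 ] slide [-0.3908  0.0081  0.0107] mm [-195.4    4.     5.4] turn [-0.0016  0.0002  0.0002]
```

```bash
python3 -m crank '[{"turn":[0,0,0],"slide":[-0.08,0,0],"fingers":-1},{"turn":[0,0,0],"slide":[-0.16,0,0],"fingers":-1},{"turn":[0,0,0],"slide":[-0.24,0,0],"fingers":-1},{"turn":[0,0,0],"slide":[-0.32,0,0],"fingers":-1},{"turn":[0,0,0],"slide":[-0.39,0,0],"fingers":-1}]'; python3 -m crank '[{"turn":[0,0,0],"slide":[0,0,0.06],"fingers":-1},{"turn":[0,0,0],"slide":[0,0,0.12],"fingers":-1},{"turn":[0,0,0],"slide":[0,0,0.16],"fingers":-1},{"turn":[0,0,0],"slide":[0,0,0.17],"fingers":-1},{"turn":[0,0,0],"slide":[0,0,0.17],"fingers":-1}]'; python3 -m crank '[{"turn":[0,0,0],"slide":[0,0,0],"fingers":-1},{"turn":[0,0,0],"slide":[0,0,0],"fingers":-1}]';python3 -c "
from h import *
plan('rl',.049)"
```

```text
t: 6.38
eef_pos: [0.6068, 0.129, 0.1483]
ee_rot: [-3.141, 0.0, -1.66]
force: [0.5, -0.1, 0.5]
width: 0.0002
t: 6.8
eef_pos: [0.6059, 0.1263, 0.0615]
ee_rot: [3.139, -0.002, -1.66]
force: [0.4, 0.0, -0.4]
width: 0.0003
t: 6.97
eef_pos: [0.6081, 0.127, 0.0649]
ee_rot: [-3.139, 0.001, -1.66]
force: [-0.8, -0.1, -0.1]
width: 0.0003
rl [0.6065 0.1276 0.049 ] now [0.6081 0.127  0.0649] [-3.1393e+00  1.1000e-03 -1.6603e+00] t 6.9667 w 0.0003 f [-0.76 -0.07 -0.11] slide [-0.0008  0.0032  0.0318] mm [-0.4  1.6 15.9] turn [-0.0004  0.0002 -0.    ]
```

```bash
python3 -m crank '[{"turn":[0,0,0],"slide":[0,0,0.01],"fingers":-1},{"turn":[0,0,0],"slide":[0,0,0.02],"fingers":-1},{"turn":[0,0,0],"slide":[0,0.0,0.027],"fingers":-1},{"turn":[0,0,0],"slide":[0,0.0,0.027],"fingers":-1}]'; python3 -m crank '[{"turn":[0,0,0],"slide":[0,0,0.0015],"fingers":-1},{"turn":[0,0,0],"slide":[0,0,0.0015],"fingers":-1}]';python3 -m crank '[{"turn":[0,0,0],"slide":[0,0,0.0015],"fingers":-1},{"turn":[0,0,0],"slide":[0,0,0.0015],"fingers":-1}]';python3 -m crank '[{"turn":[0,0,0],"slide":[0,0,0.0015],"fingers":-1},{"turn":[0,0,0],"slide":[0,0,0.0015],"fingers":-1}]'
```

```text
t: 7.3
eef_pos: [0.6068, 0.1267, 0.0494]
ee_rot: [3.142, 0.0, -1.66]
force: [0.2, -0.1, 0.4]
width: 0.0002
t: 7.47
eef_pos: [0.607, 0.1267, 0.0493]
ee_rot: [-3.141, -0.0, -1.66]
force: [-1.3, -0.4, 5.1]
width: 0.0003
t: 7.63
eef_pos: [0.607, 0.1267, 0.0486]
ee_rot: [-3.141, 0.0, -1.66]
force: [-1.0, -0.4, 6.0]
width: 0.0006
t: 7.8
eef_pos: [0.607, 0.1268, 0.0479]
ee_rot: [-3.141, 0.0, -1.66]
force: [-1.5, 0.3, 6.0]
width: 0.0002
```

```bash
python3 -m crank '[{"turn":[0,0,0],"slide":[0,0,0.002],"fingers":-1},{"turn":[0,0,0],"slide":[0,0,0.004],"fingers":-1},{"turn":[0,0,0],"slide":[0,0,0.006],"fingers":-1},{"turn":[0,0,0],"slide":[0,0,0.006],"fingers":-1}]'
```

```text
t: 8.13
eef_pos: [0.6073, 0.1269, 0.0452]
ee_rot: [-3.141, 0.0, -1.66]
force: [-1.0, -0.2, 8.1]
width: 0.0008
```

Rear left gives: it moved about 4 mm at 6–8 N. I'll release it gently and then look at its tongue.

```bash
python3 -m crank '[{"turn":[0,0,0],"slide":[0,0,-0.004],"fingers":-1},{"turn":[0,0,0],"slide":[0,0,-0.008],"fingers":-1},{"turn":[0,0,0],"slide":[0,0,-0.012],"fingers":-1},{"turn":[0,0,0],"slide":[0,0,-0.02],"fingers":-1},{"turn":[0,0,0],"slide":[0,0,-0.05],"fingers":-1}]'; python3 -m crank '[{"turn":[0,0,0],"slide":[0,0,-0.07],"fingers":-1},{"turn":[0,0,0],"slide":[0,0,-0.14],"fingers":-1},{"turn":[0,0,0],"slide":[0,0,-0.16],"fingers":-1},{"turn":[0,0,0],"slide":[0,0,-0.16],"fingers":-1},{"turn":[0,0,0],"slide":[0,0,-0.16],"fingers":-1}]';python3 -c "
from h import *
c=get_calibration('wrist')
f=grab_frame('wrist')[:,:,::-1].copy(); cv2.imwrite('pics/w3.png',f)
f=grab_frame('scene')[:,:,::-1].copy(); cv2.imwrite('pics/s3.png',cv2.resize(f[140:300,240:430],None,fx=3.6,fy=3.6,interpolation=cv2.INTER_CUBIC))
plan('trl',.07)"
```

```text
t: 8.55
eef_pos: [0.6054, 0.1262, 0.0675]
ee_rot: [3.138, -0.002, -1.661]
force: [-0.5, 0.7, -0.5]
width: 0.0003
t: 8.97
eef_pos: [0.6072, 0.1271, 0.1503]
ee_rot: [-3.14, 0.001, -1.661]
force: [0.4, -0.3, -1.2]
width: 0.0002
trl [0.6812 0.1209 0.07  ] now [0.6062 0.1266 0.1485] [ 3.1403e+00 -4.0000e-04 -1.6606e+00] t 9.0667 w 0.0007 f [-0.07  0.5  -0.38] slide [-0.0021 -0.1506  0.1569] mm [ -1.  -75.3  78.4] turn [ 0.0002 -0.0001 -0.    ]
```

View pics/w3.png

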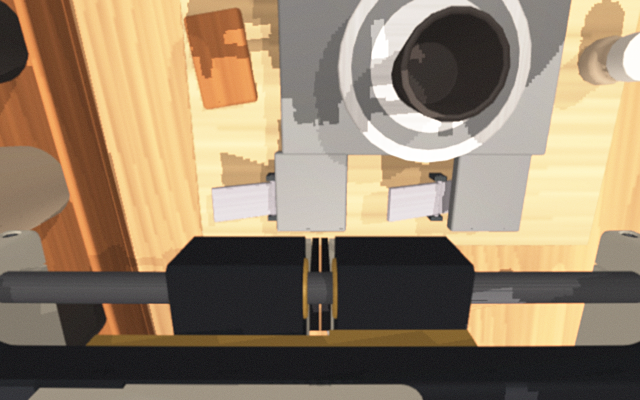

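View pics/s3.png

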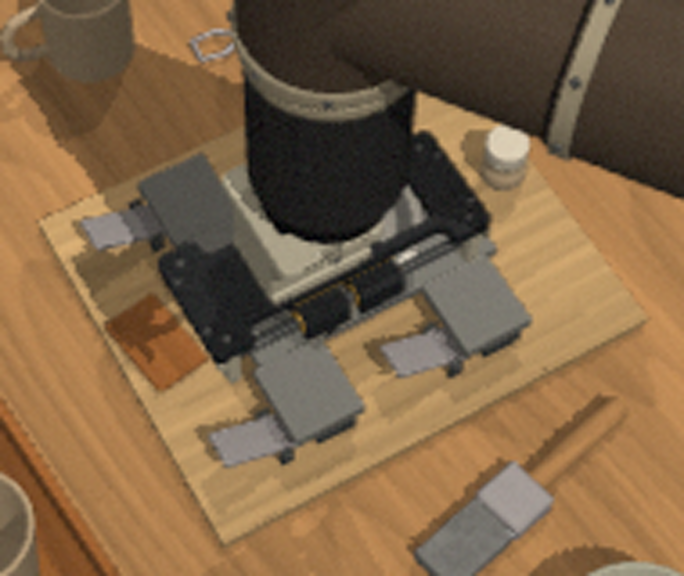

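```bash
cat >> h.py <<'E'
def unproj(c,px,z):
    n=cv2.undistortPoints(np.array([[px]],float),c['K'],c['dist'])[0,0]
    d=c['pose'][:3,:3]@np.array([n[0],-n[1],-1]); o=c['pose'][:3,3]
    return o+d*(z-o[2])/d[2]
def loc(W): 
    x,y,a=POSE; d=np.array(W[:2])-[x,y]; return np.array([np.cos(a)*d[0]+np.sin(a)*d[1],-np.sin(a)*d[0]+np.cos(a)*d[1]])
E
python3 - <<'E'
from h import *
c=get_calibration('wrist')
for n,p,z in [('rl rear outer',(277,231),.049),('rl front outer',(346,230),.049),('fl rear outer',(450,230),.049),('fl front out',(519,230),.049),('tip in',(212,189),.048),('tip out',(215,220),.048)]:
    W=unproj(c,p,z); print(n,W.round(4),loc(W).round(4))
print(PT)
E
```

```text
rl rear outer [0.6427 0.1477 0.049 ] [0.0962 0.1213]
rl front outer [0.588  0.1518 0.049 ] [0.0414 0.1205]
fl rear outer [0.5055 0.1592 0.049 ] [-0.0414  0.1205]
fl front out [0.4504 0.1642 0.049 ] [-0.0967  0.1206]
tip in [0.6886 0.1094 0.048 ] [0.1454 0.0872]
tip out [0.6906 0.1345 0.048 ] [0.1451 0.1125]
{'fl': array([-0.078,  0.098]), 'fr': array([-0.078, -0.098]), 'rl': array([0.062, 0.098]), 'rr': array([ 0.062, -0.098]), 'tfl': array([-0.003,  0.098]), 'tfr': array([-0.003, -0.098]), 'trl': array([0.137, 0.098]), 'trr': array([ 0.137, -0.098])}
```

```bash
python3 -m crank '[{"turn":[0,0,0],"slide":[-0.003,-0.06,0],"fingers":-1},{"turn":[0,0,0],"slide":[-0.003,-0.12,0.03],"fingers":-1},{"turn":[0,0,0],"slide":[-0.003,-0.15,0.09],"fingers":-1},{"turn":[0,0,0],"slide":[-0.003,-0.15,0.15],"fingers":-1},{"turn":[0,0,0],"slide":[-0.003,-0.15,0.16],"fingers":-1}]'; python3 -m crank '[{"turn":[0,0,0],"slide":[0,0,0],"fingers":-1},{"turn":[0,0,0],"slide":[0,0,0],"fingers":-1},{"turn":[0,0,0],"slide":[0,0,0],"fingers":-1}]';python3 -c "
from h import *
plan('trl',.0275,d=(0,.001))"
```

```text
t: 9.48
eef_pos: [0.6781, 0.1199, 0.0616]
ee_rot: [3.131, -0.004, -1.662]
force: [-2.4, -0.8, -1.7]
width: 0.0003
t: 9.73
eef_pos: [0.6825, 0.122, 0.0714]
ee_rot: [-3.139, 0.001, -1.66]
force: [0.6, -0.7, -0.1]
width: 0.0005
trl [0.6813 0.1219 0.0275] now [0.6825 0.122  0.0714] [-3.1394e+00  7.0000e-04 -1.6595e+00] t 9.7333 w 0.0005 f [ 0.57 -0.71 -0.06] slide [0.0006 0.0025 0.0878] mm [ 0.3  1.3 43.9] turn [-0.0004  0.0001  0.0001]
```

Now I'll press down in stages: to about z 0.035 first, then in small steps.

```bash
python3 -m crank '[{"turn":[0,0,0],"slide":[0,0,0.014],"fingers":-1},{"turn":[0,0,0],"slide":[0,0,0.028],"fingers":-1},{"turn":[0,0,0],"slide":[0,0,0.04],"fingers":-1},{"turn":[0,0,0],"slide":[0,0,0.05],"fingers":-1},{"turn":[0,0,0],"slide":[0,0,0.05],"fingers":-1}]'; python3 -m crank '[{"turn":[0,0,0],"slide":[0,0,0.006],"fingers":-1},{"turn":[0,0,0],"slide":[0,0,0.012],"fingers":-1},{"turn":[0,0,0],"slide":[0,0,0.018],"fingers":-1},{"turn":[0,0,0],"slide":[0,0,0.02],"fingers":-1},{"turn":[0,0,0],"slide":[0,0,0.02],"fingers":-1}]'; python3 -m crank '[{"turn":[0,0,0],"slide":[0,0,0.004],"fingers":-1},{"turn":[0,0,0],"slide":[0,0,0.008],"fingers":-1},{"turn":[0,0,0],"slide":[0,0,0.008],"fingers":-1}]'
```

```text
t: 10.15
eef_pos: [0.6833, 0.1217, 0.0448]
ee_rot: [-3.139, 0.001, -1.66]
force: [3.4, 0.1, 2.8]
width: 0.0009
t: 10.57
eef_pos: [0.6824, 0.1218, 0.0349]
ee_rot: [-3.14, 0.0, -1.66]
force: [1.6, 0.7, 4.0]
width: 0.0002
t: 10.82
eef_pos: [0.6823, 0.1217, 0.0308]
ee_rot: [-3.14, 0.0, -1.66]
force: [2.9, -0.1, 4.8]
width: 0.0003
```

```bash
python3 -m crank '[{"turn":[0,0,0],"slide":[0,0,0.003],"fingers":-1},{"turn":[0,0,0],"slide":[0,0,0.006],"fingers":-1},{"turn":[0,0,0],"slide":[0,0,0.006],"fingers":-1}]'; python3 -m crank '[{"turn":[0,0,0],"slide":[0,0,0.0015],"fingers":-1},{"turn":[0,0,0],"slide":[0,0,0.0015],"fingers":-1}]';python3 -m crank '[{"turn":[0,0,0],"slide":[0,0,0.0015],"fingers":-1},{"turn":[0,0,0],"slide":[0,0,0.0015],"fingers":-1}]'
```

```text
t: 11.07
eef_pos: [0.6824, 0.1218, 0.0279]
ee_rot: [-3.14, 0.0, -1.66]
force: [2.5, 0.7, 4.5]
width: 0.0006
t: 11.23
eef_pos: [0.6824, 0.1217, 0.0277]
ee_rot: [-3.14, 0.0, -1.66]
force: [1.9, -1.2, 7.1]
width: 0.0006
t: 11.4
eef_pos: [0.6825, 0.1218, 0.0275]
ee_rot: [-3.14, 0.0, -1.66]
force: [0.6, 0.4, 10.7]
width: 0.0004
```

```bash
python3 -m crank '[{"turn":[0,0,0],"slide":[0,0,0.0015],"fingers":-1},{"turn":[0,0,0],"slide":[0,0,0.0015],"fingers":-1}]';python3 -m crank '[{"turn":[0,0,0],"slide":[0,0,0.001],"fingers":-1},{"turn":[0,0,0],"slide":[0,0,0.001],"fingers":-1}]'
```

```text
t: 11.57
eef_pos: [0.6825, 0.1218, 0.0274]
ee_rot: [-3.14, 0.0, -1.66]
force: [-0.5, -1.3, 14.3]
width: 0.0003
t: 11.73
eef_pos: [0.6825, 0.1218, 0.0273]
ee_rot: [-3.139, 0.0, -1.66]
force: [-1.6, -0.8, 19.3]
width: 0.0003
```

The tongue is at its dead stop: z holds at 0.0273 while the force rises to 19 N. I'll lift off, retreat up and back, and check.

```bash
python3 -m crank '[{"turn":[0,0,0],"slide":[0,0,-0.006],"fingers":-1},{"turn":[0,0,0],"slide":[0,0,-0.02],"fingers":-1},{"turn":[0,0,0],"slide":[0,0,-0.08],"fingers":-1},{"turn":[0,0,0],"slide":[0,0,-0.16],"fingers":-1},{"turn":[0,0,0],"slide":[0,0,-0.24],"fingers":-1}]'; python3 -m crank '[{"turn":[0,0,0],"slide":[0,0,-0.07],"fingers":-1},{"turn":[0,0,0],"slide":[-0.08,0,-0.1],"fingers":-1},{"turn":[0,0,0],"slide":[-0.16,0,-0.1],"fingers":-1},{"turn":[0,0,0],"slide":[-0.16,0,-0.1],"fingers":-1},{"turn":[0,0,0],"slide":[-0.16,0,-0.1],"fingers":-1}]';python3 -c "
from h import *
f=grab_frame('wrist')[:,:,::-1].copy(); cv2.imwrite('pics/w4.png',f)
f=grab_frame('scene')[:,:,::-1].copy(); cv2.imwrite('pics/s4.png',cv2.resize(f[140:300,240:430],None,fx=3.6,fy=3.6,interpolation=cv2.INTER_CUBIC))
f=grab_frame('top')[:,:,::-1].copy(); cv2.imwrite('pics/t4.png',cv2.resize(f[90:310,200:460],None,fx=2.7,fy=2.7,interpolation=cv2.INTER_CUBIC))
print(get_state())"
```

```text
t: 12.15
eef_pos: [0.6795, 0.1209, 0.1439]
ee_rot: [3.136, -0.002, -1.661]
force: [1.8, 0.5, 0.8]
width: 0.0009
t: 12.57
eef_pos: [0.6875, 0.2031, 0.1936]
ee_rot: [3.139, -0.001, -1.658]
force: [0.1, -0.4, -0.3]
width: 0.0005
{'t': 12.7167, 'q': array([ 5.54325482e-01,  4.46857110e-01,  7.24339561e-02, -3.89840026e-04,
       -1.19893970e+00, -6.44050088e-01]), 'qd': array([-0.01019239, -0.00382438,  0.00191638,  0.00544987,  0.00477622,
       -0.00104033]), 'joint_efforts': array([ 7.78111406e-01, -6.45275903e+01,  2.91564399e+01,  6.89744666e+00,
       -2.73664127e-02, -2.74145204e-03]), 'eef_pos': array([0.68794881, 0.20047249, 0.19366432]), 'ee_rot': array([ 3.13932240e+00, -1.25091046e-03, -1.66066163e+00]), 'force': array([ 0.04029817, -0.30331638, -0.4045515 ]), 'moment': array([ 0.00225565,  0.0982886 , -0.02448889]), 'width': 0.0006176367235373913}
```

View pics/w4.png

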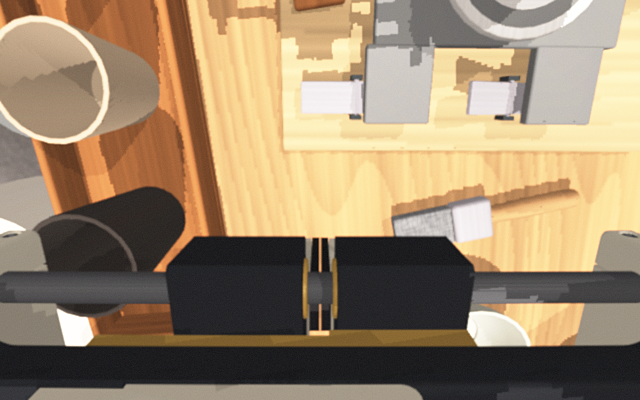

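View pics/s4.png

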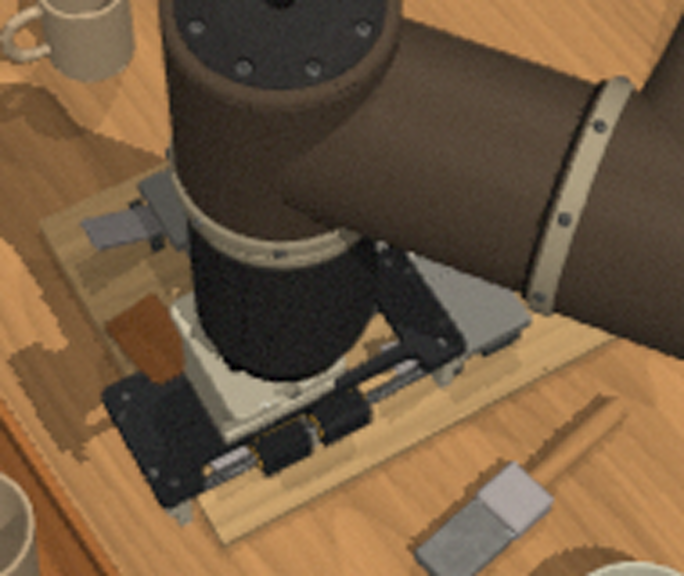

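View pics/t4.png

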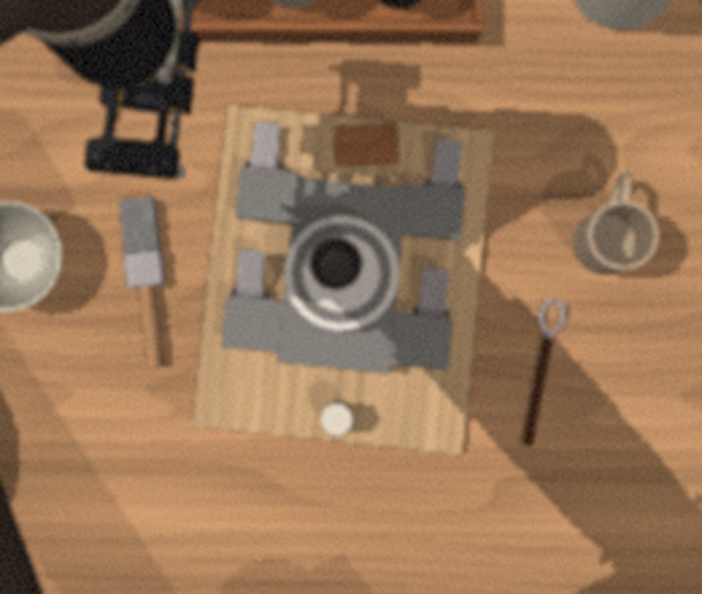

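Run:
```python
from h import *
c=get_calibration('wrist')
for n,p,z in [('RL tip flat',(302,98),.0275),('RL tip if up',(302,98),.048),('FL tip if flat',(469,97),.0275),('FL tip if up',(469,97),.048),('RL lug rear outer',(363,123),.049)]:
    W=unproj(c,p,z); print(n,loc(W).round(4))
```

```text
RL tip flat [0.1529 0.0998]
RL tip if up [0.1519 0.1001]
FL tip if flat [0.0021 0.0987]
FL tip if up [0.0107 0.099 ]
RL lug rear outer [0.0998 0.1206]
```

```bash
python3 -c "
from station import *
print(job_done())"
```

```text
the job is handed in; nothing more can be done
None
```

The rear left corner was the springy one. I pressed its shim tongue down flat and handed the job in at about 12.7 s on the robot's clock.

- **Finding the corner:** I pressed front right, rear right and rear left in turn with the closed fingertips. Front right and rear right were solid. Rear left gave about 4 mm at 6–8 N. I did not press front left, because the springy corner was already found.
- **Pressing the tongue:** It moved down at about 4–5 N and stopped dead at z ≈ 27.3 mm, where I let the force rise to 19 N.
- **Tongue angles:** In the last wrist image, the rear left tongue's free end is at 0.153 m in turntable coordinates. Flat predicts 0.153. The front left tongue still measures as tilted up. I checked the two right tongues only by eye in the top view, where they look unchanged.
- **Nothing shifted:** The turntable, cup, jar, rib and tools are where they were in the first top picture, judged by eye. The robot was clear of everything, with about 0 N on the wrist.
- **Two weak points:** I pressed front right harder than needed, 34 N down with about 13 N sideways, and saw no shift from it. I did not press the rear left lug again to confirm that the shim now supports it.

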